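# Put the mixed-up lids back on their own storage jars

### The job

After washing up, the lids of the four storage jars were put on the wrong jars: swap them round so that every jar wears the lid of its own colour, each lid fully seated. The lids are clean, so never let one touch the bare counter: the empty round wooden board is there for setting a lid down on the way. Set the lids down gently without dropping them, and leave the jars and the yellow case standing where they are.

Things in the scene. Friction and masses are not known exactly. Their poses are not given: they have to be found in the camera images.
- white_lid_knob (a point): Lid of the white jar, white stoneware, 170 g. From below: spigot 66 mm across, 10 mm deep, lower edge tapered; plate 94 mm across, 8 mm thick; upright light wooden knob 28 mm across, 38 mm tall. This point: on the knob's axis, 24 mm above the plate, 14 mm below the knob's top, 42 mm above the spigot's underside; z up. Starts seated on a jar of another colour.
- blue_lid_knob (a point): Lid of the blue jar, blue stoneware, 170 g. From below: spigot 66 mm across, 10 mm deep, lower edge tapered; plate 94 mm across, 8 mm thick; upright light wooden knob 28 mm across, 38 mm tall. This point: on the knob's axis, 24 mm above the plate, 14 mm below the knob's top, 42 mm above the spigot's underside; z up. Starts seated on a jar of another colour.
- terracotta_lid_knob (a point): Lid of the terracotta jar, terracotta stoneware, 170 g. From below: spigot 66 mm across, 10 mm deep, lower edge tapered; plate 94 mm across, 8 mm thick; upright light wooden knob 28 mm across, 38 mm tall. This point: on the knob's axis, 24 mm above the plate, 14 mm below the knob's top, 42 mm above the spigot's underside; z up. Starts seated on a jar of another colour.
- green_lid_knob (a point): Lid of the green jar, green stoneware, 170 g. From below: spigot 66 mm across, 10 mm deep, lower edge tapered; plate 94 mm across, 8 mm thick; upright light wooden knob 28 mm across, 38 mm tall. This point: on the knob's axis, 24 mm above the plate, 14 mm below the knob's top, 42 mm above the spigot's underside; z up. Starts seated on a jar of another colour.
- white_jar_mouth (a point): White stoneware jar, loose, 0.8 kg, 115 mm tall, 120 mm across; from above its shoulder shows as a ring of its colour round the lid. Neck 86 mm outside, 76 mm inside, same on all jars. This point: centre of the mouth, level with the rim, z up. A seated lid has its spigot in the neck, plate on the rim, its knob point 32 mm above this point.
- blue_jar_mouth (a point): Blue stoneware jar, loose, 0.8 kg, 115 mm tall, 120 mm across; from above its shoulder shows as a ring of its colour round the lid. Neck 86 mm outside, 76 mm inside, same on all jars. This point: centre of the mouth, level with the rim, z up. A seated lid has its spigot in the neck, plate on the rim, its knob point 32 mm above this point.
- terracotta_jar_mouth (a point): Terracotta stoneware jar, loose, 0.8 kg, 95 mm tall, 120 mm across; from above its shoulder shows as a ring of its colour round the lid. Neck 86 mm outside, 76 mm inside, same on all jars. This point: centre of the mouth, level with the rim, z up. A seated lid has its spigot in the neck, plate on the rim, its knob point 32 mm above this point.
- green_jar_mouth (a point): Green stoneware jar, loose, 0.8 kg, 95 mm tall, 120 mm across; from above its shoulder shows as a ring of its colour round the lid. Neck 86 mm outside, 76 mm inside, same on all jars. This point: centre of the mouth, level with the rim, z up. A seated lid has its spigot in the neck, plate on the rim, its knob point 32 mm above this point.
- board_top (a point): Round wooden board, empty and fixed, 140 mm across and 18 mm thick, flat on the counter. This point: centre of its upper face. A lid standing on it has its knob point 42 mm above this point.
- tip_case_top (a point): Closed yellow plastic piping tip case with a press-button catch, loose, 100 x 150 mm, 43 mm high; to be left alone. This point: centre of its upper face; x along the 100 mm, y along the 150 mm side.
Things that resemble listed ones, but are neither listed nor needed, are in the scene too. What is shaped like the part that bears blue_lid_knob but pink is not meant. What is shaped like the part that bears terracotta_lid_knob but black is not meant.

How it is judged (in metres and radians):
At the end, for the whole second after the job is handed in: Every lid sits on the jar of its own colour: knob axis within 8 mm of the mouth's centre, plate down on the rim (knob point 28 to 35 mm above the rim), tilt below 0.06 rad, at rest; every jar upright (0.05 rad) and, like the yellow case, within 30 mm of where it started (horizontal distance between white_lid_knob and white_jar_mouth below 0.008 m and z of white_lid_knob in the frame of white_jar_mouth between 0.028 and 0.035 m and angle between each of white_lid_knob, blue_lid_knob, terracotta_lid_knob, green_lid_knob's own z axis and vertical below 0.06 rad and linear speed of each of white_lid, blue_lid, terracotta_lid, green_lid below 0.02 m/s and angle between each of white_jar_mouth, blue_jar_mouth, terracotta_jar_mouth, green_jar_mouth's own z axis and vertical below 0.05 rad and distance of each of white_jar_mouth, blue_jar_mouth, terracotta_jar_mouth, green_jar_mouth, tip_case_top from where it was at the start of the episode below 0.03 m and horizontal distance between blue_lid_knob and blue_jar_mouth below 0.008 m and z of blue_lid_knob in the frame of blue_jar_mouth between 0.028 and 0.035 m and horizontal distance between terracotta_lid_knob and terracotta_jar_mouth below 0.008 m and z of terracotta_lid_knob in the frame of terracotta_jar_mouth between 0.028 and 0.035 m and horizontal distance between green_lid_knob and green_jar_mouth below 0.008 m and z of green_lid_knob in the frame of green_jar_mouth between 0.028 and 0.035 m); the robot touches nothing.
It fails at once if a lid touches the bare counter (its knob point comes lower than 51 mm above the counter; on the board it is at 60 mm) (height (world z) of any of white_lid_knob, blue_lid_knob, terracotta_lid_knob, green_lid_knob below 0.051 m).
It fails at once if a lid is dropped (it moves faster than 0.6 m/s with no finger touching it, a free fall of about 2 cm) ((linear speed of white_lid above 0.6 m/s and contact force between white_lid and the fingers below 0.05 N) or (linear speed of blue_lid above 0.6 m/s and contact force between blue_lid and the fingers below 0.05 N) or (linear speed of terracotta_lid above 0.6 m/s and contact force between terracotta_lid and the fingers below 0.05 N) or (linear speed of green_lid above 0.6 m/s and contact force between green_lid and the fingers below 0.05 N)).
It also fails if it takes over 138 s, if anything falls off the work surface, if the arm or the gripper's body presses on something with over 40 N, if the wrist force passes 120 N, or if a joint passes its speed limit or range.

### The arm

A 6-joint arm with a two-finger parallel gripper is mounted at the origin on the work surface. World frame = base frame: x ahead of the robot, y to its left, z up, the work surface at z = 0. Lengths are in mm, angles in rad, forces in N, time in s.
With the tool pointing down it reaches from about 275 to 1000 mm from the base axis. Payload 8.4 kg.
Tool frame: the origin (TCP) lies at the very end of the fingers, on their centre line; the grasp point (between the pads) lies 19 mm behind it; x points along the fingers, y is the direction in which the jaws open and shut, and the axes are right-handed (so a half turn about x gives the same grasp; the last joint's range is limited). The gripper opens to 85 mm and grips with 20 to 120 N. Pads are 22 mm wide; open, the fingers measure 114 mm over their backs; the gripper's body (76 mm by 85 mm) begins 54 mm behind the grasp point. The pads swing forward as they close: fully open they stand 13 mm farther back than shut.
Start: joints at [1.196, 0.353, 1.633, -0, 1.155, -0.002], TCP at [227.639, 582.072, 231.281] pointing down, gripper open.
Joint ranges: [-2.63, 2.63], [-0.92, 2.1], [0.06, 2.66], [-1.3, 4.44], [0, 2.69], [-3.02, 3.02]. Speed limits (rad/s): [2.22, 2.22, 2.79, 3.14, 3.14, 3.14].

### API

Orientations are given as [roll, pitch, yaw] about the fixed x, y, z axes, in that order (R = Rz(yaw) Ry(pitch) Rx(roll)).
In Python, from rig import r, grab_frame, camera_params, sign_off gives the robot as it stands.
- The arm moves only by the tool drive_tool, never from a script. Its argument "rows" is one flat list of numbers, 7 for each row, row after row: the shift along the tool's x, y, z in mm, then the turn, a rotation vector about the tool's x, y, z in degrees, then the opening in per cent of the stroke, from 0 (shut) to 100 (fully open). In form: [x, y, z, rx, ry, rz, fingers, x, y, z, rx, ry, rz, fingers, ...]. A call has 1 to 10 rows; each row is the pose to reach, as a shift and turn from the pose measured when the call began, along the tool's axes at that moment; what a row does not reach only later rows make up. A row lasts 1/8 s, in which the tool goes at most 62.5 mm and 10.7 degrees, less where a joint would pass 70% of its speed; a pose out of reach is approached as far as the arm can. A call with a gripper value outside its range is refused whole. The fingers move at their own pace and stop on an object; "newtons" is the grip in N (left out, the last holds). Time passes only in rows, so rows that repeat a pose let the fingers close. It gives the time, the measured TCP pose, the force and the opening at its end, in the units of the state.
- r.sense(): the state, without advancing time (a new reading comes with each control period).
- grab_frame(name): name is "scene" or "top" or "wrist"; returns the picture (384x512x3 uint8, red, green, blue); there is no depth.
- camera_params(name): a dict with "vertical_fov" (degrees; the focal length in pixels is half the picture's height over the tangent of half this angle, whatever the lens; pixels are square), "cx", "cy" (the principal point, pixels), "k1" (the pictures are not rectified: a ray, as slopes to the right and down, at radius r is drawn at 1 + k1 r^2 times it, then the intrinsics apply), "pose" (4x4, takes a point from camera to world coordinates); the wrist camera has in their place "tool_from_camera" (4x4, takes a point from camera to tool coordinates, whose origin is the TCP and whose axes are the tool frame's). Camera axes: x right, y down, z forward; pixel columns grow to the right and rows downward; lengths in mm; the calibration is good to about 2 mm. A picture is of the moment at which its call begins: read the wrist's pose just before it. camera_params takes no time and is no camera call.
- sign_off(): hands the job in, once; it reports no verdict.
The state is a dict: "clock": time; "qpos": joint angles; "qvel": joint speeds; "joint_efforts": joint torques, N m; "eef_pos": TCP position; "tcp_rot": TCP orientation; "contact_force": force on the tool from outside, world axes, zero at the start; "wrist_torque": the same for the moment, N m; "opening": opening from 0.0 (shut) to 1.0 (fully open).
Only numpy, scipy, OpenCV 4.12 (cv2) and the standard library are available. Lean on these libraries where they do the work, as an engineer would, in place of code of your own. Each camera call takes 0.05 s, during which the arm holds its last target.

## Working session

There is one attempt and no reset: what is moved stays moved. The work goes in short steps, Python scripts to look and compute and a tool call to move; the robot and the scene stay as the last step left them, time stands still between calls to the robot, and variables do not carry over. Pictures are saved under pics/ and viewed, and the job is handed in when it is done.

Besides the shell and the picture viewer there is one more tool, called after ">>>" as name(argument=value, ...) on one line, values as JSON. drive_tool: Moves the arm, as the interface text tells. Its arguments: {"type":"object","properties":{"rows":{"type":"array","items":{"type":"number"}},"newtons":{"type":"number"}},"required":["rows"]}

```bash
ls; mkdir -p pics; python3 - <<'E'
from rig import r, grab_frame, camera_params
import cv2
s=r.sense();print(s)
for n in("scene","top","wrist"):
    print(n,camera_params(n))
    cv2.imwrite(f"pics/{n}0.png",grab_frame(n)[:,:,::-1])
E
```

```text
pics
{'clock': 0.0, 'qpos': array([ 1.19561746e+00,  3.53653804e-01,  1.63414629e+00,  4.05309761e-06,
        1.15519279e+00, -2.34518625e-03]), 'qvel': array([-0.00048671,  0.00198533,  0.00024387,  0.0013224 , -0.00061156,
       -0.00076163]), 'joint_efforts': array([ 1.22452511e-03, -6.05249476e+01, -3.42068374e+01,  1.35905043e-04,
        9.05820751e-03, -2.19894315e-05]), 'eef_pos': array([227.45046681, 581.62691413, 230.55294799]), 'tcp_rot': array([-1.57578807,  1.5693961 , -1.94862338]), 'contact_force': array([ 0.12675426, -0.51467193,  0.19572931]), 'wrist_torque': array([ 0.01501714,  0.02825958, -0.03657558]), 'opening': 1.002003347915741}
scene {'vertical_fov': 54.582687166834816, 'cx': 256.6900530901704, 'cy': 193.15400801746415, 'k1': -0.09489039621507592, 'pose': array([[ 5.97929472e-01,  6.01723593e-01, -5.29536650e-01,
         9.45402851e+02],
       [ 8.01545159e-01, -4.50833041e-01,  3.92778472e-01,
        -2.11708086e+02],
       [-2.38854474e-03, -6.59301363e-01, -7.51874995e-01,
         8.23564358e+02],
       [ 0.00000000e+00,  0.00000000e+00,  0.0000000
[... 290 characters left out ...]
-1.53964033e-02,
         1.73206875e+02],
       [ 1.45963260e-02, -8.68752202e-02, -9.96112264e-01,
         1.33616996e+03],
       [ 0.00000000e+00,  0.00000000e+00,  0.00000000e+00,
         1.00000000e+00]])}
wrist {'vertical_fov': 58.075129519283465, 'cx': 257.80197446218244, 'cy': 189.02246232324498, 'k1': -0.056064330480546064, 'tool_from_camera': array([[ 9.17112465e-04, -2.58258092e-01,  9.66075523e-01,
        -1.42924323e+02],
       [ 9.99999549e-01, -1.16350166e-07, -9.49348242e-04,
        -6.66458565e-01],
       [ 2.45289268e-04,  9.66075959e-01,  2.58257975e-01,
        -6.50796368e+01],
       [ 0.00000000e+00,  0.00000000e+00,  0.00000000e+00,
         1.00000000e+00]])}
```

View pics/scene0.png

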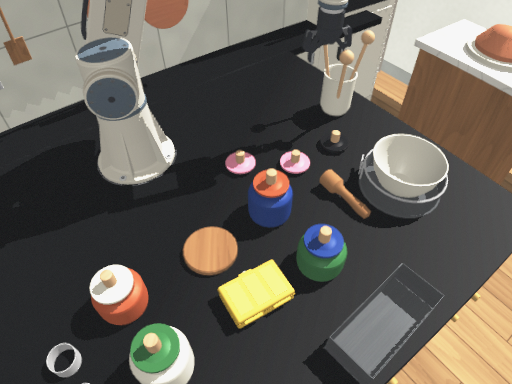

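View pics/top0.png

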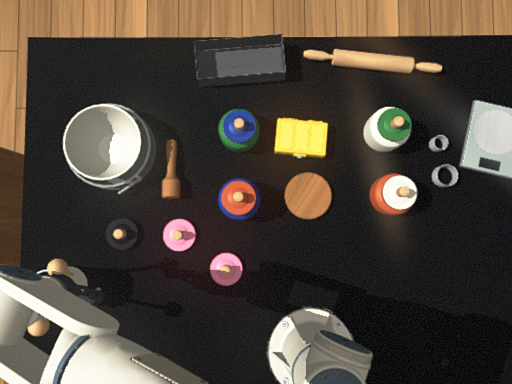

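View pics/wrist0.png

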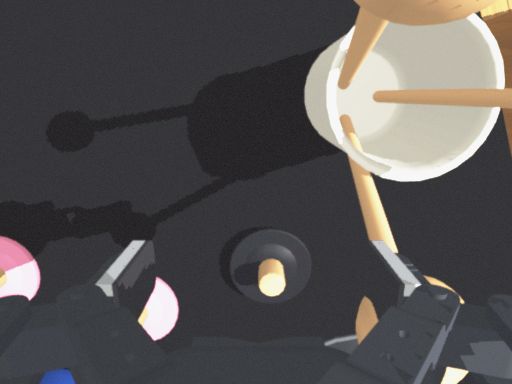

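The scene shows a four-lid cycle: terracotta lid on the blue jar (top px 238,197), blue on green (239,125), green on white (393,125), white on terracotta (400,192). The board is empty at (308,196). The pink and black lids are decoys. Next I'll measure.

```bash
cat > h.py <<'E'
import numpy as np,cv2
from scipy.spatial.transform import Rotation as Rot
from rig import r, grab_frame, camera_params
def K(n):
    p=camera_params(n); f=192/np.tan(np.radians(p['vertical_fov']/2)); return p,f
def Tool(s=None):
    s=s or r.sense(); T=np.eye(4); T[:3,:3]=Rot.from_euler('xyz',s['tcp_rot']).as_matrix(); T[:3,3]=s['eef_pos']; return T
def rays(n,px,T=None):
    p,f=K(n); px=np.atleast_2d(px).astype(float)
    d=np.c_[(px[:,0]-p['cx'])/f,(px[:,1]-p['cy'])/f]; u=d.copy()
    for _ in range(20): u=d/(1+p['k1']*(u**2).sum(1,keepdims=True))
    P=p['pose'] if 'pose' in p else T@p['tool_from_camera']
    D=np.c_[u,np.ones(len(u))]@P[:3,:3].T
    return P[:3,3],D
def onplane(n,px,z,T=None):
    o,D=rays(n,px,T); return (o+D*((z-o[2])/D[:,2])[:,None])[:,:2]
def project(n,X,T=None):
    p,f=K(n); P=p['pose'] if 'pose' in p else T@p['tool_from_camera']
    c=(np.atleast_2d(X)-P[:3,3])@P[:3,:3]; u=c[:,:2]/c[:,2:]; u=u*(1+p['k1']*(u**2).sum(1,keepdims=True))
    return u*f+[p['cx'],p['cy']]
def hsv(im): return cv2.cvtColor(im,cv2.COLOR_RGB2HSV)
RNG={'blue':[(105,120,60),(130,255,255)],'green':[(50,90,30),(90,255,255)],'terracotta':[(0,170,90),(11,255,255)],
 'white':[(0,0,130),(179,60,255)],'wood':[(8,70,120),(24,190,255)],'yellow':[(25,150,100),(35,255,255)]}
def mask(im,c): return cv2.inRange(hsv(im),*map(np.array,RNG[c]))
def blobs(m,amin=40):
    n,l,st,ce=cv2.connectedComponentsWithStats(m); return [(st[i,4],ce[i].round(1),st[i,:4]) for i in range(1,n) if st[i,4]>=amin]
def circfit(xy):
    A=np.c_[2*xy,np.ones(len(xy))]; s=np.linalg.lstsq(A,(xy**2).sum(1),rcond=None)[0]
    return s[:2],np.sqrt(s[2]+s[:2]@s[:2])
def fit_disc(n,m,z,T=None):
    "circle through the hull boundary of a mask, put on plane z, with outlier trimming"
    c=np.vstack(cv2.findContours(m,cv2.RETR_EXTERNAL,cv2.CHAIN_APPROX_NONE)[0]); h=c[:,0,:]
    xy=onplane(n,h,z,T); ok=np.ones(len(xy),bool)
    for _ in range(6):
        ce,R=circfit(xy[ok]); e=abs(np.hypot(*(xy-ce).T)-R); ok=e<max(2.5,1.5*np.median(e))
    return ce.round(1),round(float(R),1),ok.mean().round(2)
E
python3 - <<'E'
from h import *
im=grab_frame("top"); cv2.imwrite("pics/top0a.png",im[:,:,::-1])
def near(c,p,rad):
    m=mask(im,c); k=np.zeros_like(m); cv2.circle(k,p,rad,255,-1); return m&k
for nm,c,p,z in [('terr lid','terracotta',(238,197),123),('blue lid','blue',(239,125),103),('green lid','green',(393,125),123),('white lid','white',(400,192),103)]:
    # biggest component
    m=near(c,p,30); print(nm,fit_disc("top",m,z), cv2.countNonZero(m))
    w=near('wood',p,14)
    for b in blobs(w,15): print('   wood',b,onplane("top",b[1],z+38).round(1))
b=[b for b in blobs(mask(im,'wood'),10)]
print([ (x[0],x[1]) for x in b])
for x in ((308,196),): print('hsv board',hsv(im)[x[1],x[0]])
for c,p,z in [('blue',(238,197),0)]: pass
print('yellow',blobs(mask(im,'yellow')))
big=cv2.resize(im[90:225,200:430],None,fx=3.4,fy=3.4,interpolation=cv2.INTER_NEAREST); cv2.imwrite('pics/crop0.png',big[:,:,::-1])
E
```

```text
terr lid (array([441.7, 203.2]), 43.5, np.float64(0.99)) 590
   wood (np.int32(176), array([234.4, 196.7]), array([226, 191,  18,  14], dtype=int32)) [[440.7 212.8]]
blue lid (array([644.3, 200.2]), 45.3, np.float64(1.0)) 691
   wood (np.int32(81), array([238.6, 123.1]), array([234, 118,  10,  11], dtype=int32)) [[643.2 200.9]]
green lid (array([ 642.4, -231.1]), 45.6, np.float64(0.88)) 718
   wood (np.int32(117), array([397. , 121.6]), array([391, 116,  13,  12], dtype=int32)) [[ 639.3 -225.5]]
white lid (array([ 454. , -245.3]), 46.2, np.float64(1.0)) 793
   wood (np.int32(112), array([402.4, 191.4]), array([396, 187,  14,  10], dtype=int32)) [[ 452.5 -239.9]]
[(np.int32(21747), array([220. ,  28.1])), (np.int32(1745), array([372.6,  60.6])), (np.int32(117), array([397. , 121.6])), (np.int32(81), array([238.6, 123.1])), (np.int32(260), array([299.8, 140.8])), (np.int32(437), array([169.3, 176.8])), (np.int32(1717), array([307.5, 195.3])), (np.int32(22), array([377.8, 180.3])), (np.int32(10), array([232. , 183.7])), (np.int32(114), array([379.7, 193.5])), (np.int32(112), array([402.4, 191.4])), (np.int32(176), array([234.4, 196.7])), (np.int32(28), array([226.6, 204.1])), (np.int32(26), array([380.4, 210. ])), (np.int32(16), array([241.9, 211.2])), (np.int32(83), array([117.6, 233.4])), (np.int32(70), array([177.2, 234.8])), (np.int32(213), array([ 54.9, 266.7])), (np.int32(74), array([225.3, 269.7])), (np.int32(214), array([ 36.4, 327.9])), (np.int32(32), array([  2.7, 381.2]))]
hsv board [ 13 144 213]
yellow [(np.int32(738), array([300. , 136.4]), array([275, 119,  52,  36], dtype=int32))]
```

View pics/crop0.png

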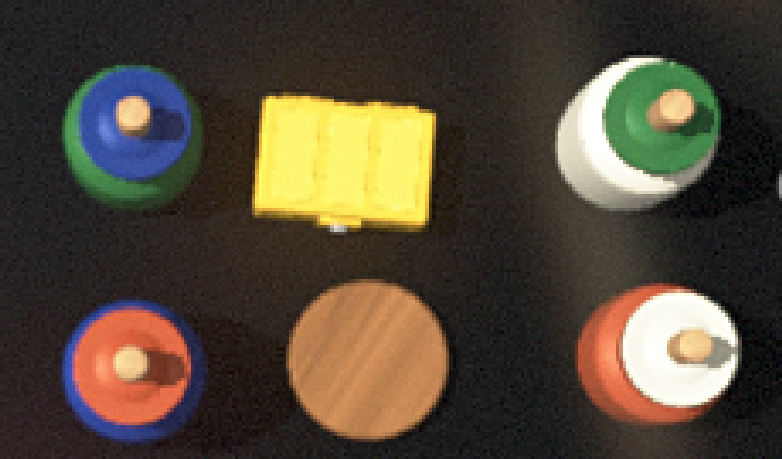

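```bash
python3 - <<'E'
from h import *
T=Tool();print(T.round(2)[:3,:3])
im=cv2.imread('pics/top0a.png')[:,:,::-1].copy()
m=mask(im,'wood');k=np.zeros_like(m);cv2.circle(k,(308,196),30,255,-1)
print('board',fit_disc('top',m&k,18))
b=np.array([307.5,195.3]);print(onplane('top',b,18))
t=T[:3,:3].T@(np.array([442,205,250])-T[:3,3]);print('move tool',t.round(1))
# scene check of lids
S=cv2.imread('pics/scene0.png')[:,:,::-1].copy()
for nm,p in {'T':(442,204,161),'B':(644,200,141),'G':(641,-229,161),'W':(453,-243,141)}.items():
    print(nm,project('scene',p).round(0),project('wrist',p,T).round(0))
for b in blobs(mask(S,'wood'),20): print(b[0],b[1])
E
```

```text
[[-0.    0.36  0.93]
 [-0.    0.93 -0.36]
 [-1.   -0.   -0.  ]]
board (array([453.5,   0.5]), 68.3, np.float64(1.0))
[[4.53284208e+02 4.41207544e-01]]
move tool [ -18.9 -272.8  337. ]
T [[270. 172.]] [[-13. 521.]]
B [[324. 230.]] [[ 94. 601.]]
G [[149. 339.]] [[-117.  602.]]
W [[105. 273.]] [[-194.  516.]]
22 [88.   7.7]
1030 [164.9  12.3]
225 [16.7 39.8]
1084 [496.   42.5]
236 [363.1  48.3]
102 [326.1  59.5]
28 [17.6 57. ]
252 [343.9  67.6]
58 [457.2  79.8]
865 [389.7  89.7]
85 [335.1 136.5]
44 [469.8 144.7]
80 [295.  156.6]
90 [239.7 156.5]
237 [504.6 171.7]
25 [495.3 169.3]
527 [273.1 181.8]
584 [341.5 189. ]
2048 [210.1 249.8]
102 [323.8 236.7]
8009 [470.2 340.4]
24 [262.5 263.4]
309 [133.5 290.3]
140 [108.2 280. ]
397 [252.7 309.1]
176 [152.4 344.6]
```

>>> drive_tool(rows=[-20, -45, 55, 0, 0, 0, 100, -20, -90, 110, 0, 0, 0, 100, -20, -135, 165, 0, 0, 0, 100, -20, -180, 220, 0, 0, 0, 100, -20, -225, 275, 0, 0, 0, 100, -20, -255, 315, 0, 0, 0, 100, -20, -273, 337, 0, 0, 0, 100, -20, -273, 337, 0, 0, 0, 100, -20, -273, 337, 0, 0, 0, 100], newtons=40)

```text
clock: 1.32
eef_pos: [441.8, 204.8, 251.0]
tcp_rot: [-2.184, 1.57, -2.558]
contact_force: [0.1, 0.2, -0.2]
opening: 0.999
```

```bash
cat > look.py <<'E'
import sys
from h import *
def look(tag,cols,dz=None):
    s=r.sense();T=Tool(s);im=grab_frame("wrist");cv2.imwrite(f"pics/{tag}.png",im[:,:,::-1])
    print(s['clock'],s['eef_pos'].round(1),s['contact_force'].round(1),round(s['opening'],3))
    return im,T
E
python3 - <<'E'
from look import *
im,T=look('w1',0)
for c in('terracotta','wood'):
    for b in blobs(mask(im,c),150): print(c,b)
m=mask(im,'terracotta');print(fit_disc('wrist',m,123,T))
t=Tool();print(t[:3,:3].round(3))
E
```

```text
1.325 [441.8 204.8 251. ] [ 0.1  0.2 -0.2] 0.999
terracotta (np.int32(1338), array([227.6, 187.6]), array([203, 153,  56,  62], dtype=int32))
terracotta (np.int32(166), array([258.9, 224. ]), array([209, 204, 101,  31], dtype=int32))
wood (np.int32(275), array([386.6,   7. ]), array([376,   0,  28,  15], dtype=int32))
wood (np.int32(5432), array([454.6, 153.8]), array([418,  90,  64, 152], dtype=int32))
wood (np.int32(8720), array([259.7, 175.7]), array([202, 122, 115, 113], dtype=int32))
wood (np.int32(8823), array([ 99.1, 219.5]), array([ 44, 170, 119, 109], dtype=int32))
(array([441.7, 205.1]), 46.0, np.float64(0.65))
[[-0.001  0.364  0.931]
 [-0.001  0.931 -0.364]
 [-1.    -0.001 -0.001]]
```

View pics/w1.png

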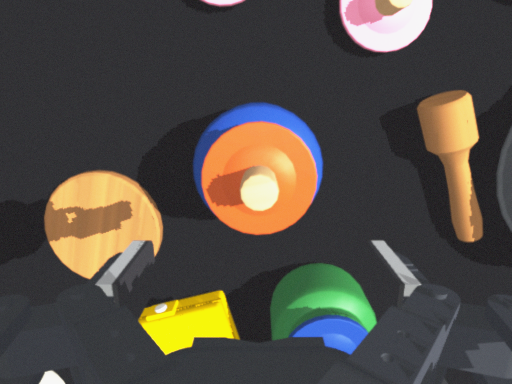

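The wrist view shows the terracotta lid at about (260,178) with its knob top at (260,188), between the fingers. I'll refine the knob and plate positions.

```bash
cat > lid.py <<'E'
from look import *
# hue ranges tuned to wrist pictures; knob = pale
WR={'terracotta':[(2,190,120),(11,255,255)],'blue':[(105,120,60),(130,255,255)],'green':[(50,90,30),(90,255,255)],'white':[(0,0,150),(179,50,255)]}
def measure(tag,col,platez,show=True):
    """lid centre from plate edge and from knob top centroid, at plate-top height platez"""
    im,T=look(tag,0); H=hsv(im)
    m=cv2.inRange(H,*map(np.array,WR[col]))
    g=T[:3,3]
    p=project('wrist',[g[0],g[1],platez],T)[0]; k=np.zeros_like(m); cv2.circle(k,tuple(int(v) for v in p),95,255,-1); m&=k
    m=cv2.morphologyEx(m,cv2.MORPH_OPEN,np.ones((3,3)))
    hull=cv2.convexHull(np.vstack(cv2.findContours(m,cv2.RETR_EXTERNAL,cv2.CHAIN_APPROX_NONE)[0]))
    f=np.zeros_like(m); cv2.drawContours(f,[hull],-1,255,-1)
    ce,R,ok=fit_disc('wrist',f,platez,T); print('plate',ce,R,ok)
    kn=cv2.inRange(H,np.array((8,20,170)),np.array((30,140,255)))
    kp=project('wrist',[*ce,platez+38],T)[0]; kk=np.zeros_like(m); cv2.circle(kk,tuple(int(v) for v in kp),28,255,-1)
    bl=sorted(blobs(kn&kk,30),key=lambda b:-b[0])
    if bl: print('knob',bl[0],onplane('wrist',bl[0][1],platez+38,T).round(1), 'exp px',kp.round(0))
    d=np.array([*ce,g[2]])-g; print('tool shift to plate ctr',(T[:3,:3].T@d).round(1))
    v=im.copy(); cv2.drawContours(v,[hull],-1,(255,0,255),1); cv2.circle(v,tuple(int(x) for x in kp),3,(255,0,0),-1)
    cv2.imwrite(f'pics/{tag}_m.png',v[:,:,::-1]); return ce
E
python3 -c "
from lid import *
measure('w2','terracotta',123)"
```

```text
1.375 [441.5 205.4 251. ] [0.2 0.6 0.4] 1.002
plate [423.6 183.6] 3.4 1.0
knob (np.int32(117), array([243.1, 188.1]), array([239, 177,  10,  23], dtype=int32)) [[434.2 196.3]] exp px [220. 181.]
tool shift to plate ctr [  0.  -26.9  -8.8]
```

View pics/w2_m.png

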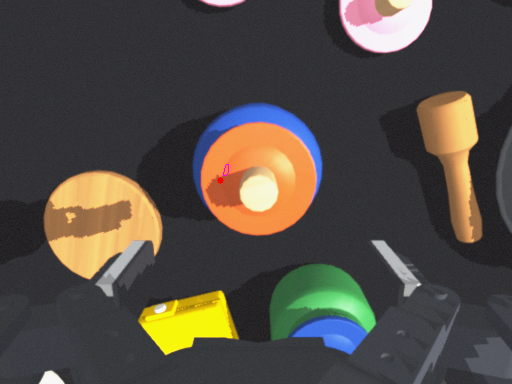

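```bash
python3 -c "
from h import *
im=cv2.imread('pics/w2.png')[:,:,::-1].copy();H=hsv(im)
for p in [(230,150),(295,200),(225,190),(260,190),(257,172),(260,220),(250,115),(320,290),(330,335),(100,195)]: print(p,H[p[1],p[0]])"
sed -i "s/'terracotta':\[(2,190,120),(11,255,255)\]/'terracotta':[(4,150,90),(14,255,255)]/" lid.py
python3 -c "
from lid import *
measure('w3','terracotta',123)"
```

```text
(230, 150) [ 13 180 247]
(295, 200) [ 13 182 247]
(225, 190) [  7 187 177]
(260, 190) [ 30  32 247]
(257, 172) [ 16 109 216]
(260, 220) [ 13 187 247]
(250, 115) [111 182 229]
(320, 290) [ 64 135 149]
(330, 335) [110 158 243]
(100, 195) [ 21 128 247]
1.425 [441.4 205.8 251. ] [-0.1  0.6  0.4] 0.998
plate [442.  203.9] 46.1 1.0
knob (np.int32(1364), array([258.5, 189.7]), array([239, 167,  39,  45], dtype=int32)) [[439.  206.2]] exp px [257. 195.]
tool shift to plate ctr [ 0.  -1.5  1.3]
```

View pics/w3_m.png

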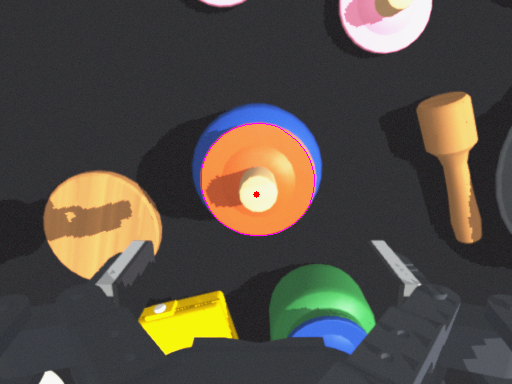

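>>> drive_tool(rows=[40, -1.5, 1, 0, 0, 0, 100, 80, -1.5, 1, 0, 0, 0, 100, 110, -1.5, 1, 0, 0, 0, 100, 121, -1.5, 1, 0, 0, 0, 100, 121, -1.5, 1, 0, 0, 0, 60, 121, -1.5, 1, 0, 0, 0, 20, 121, -1.5, 1, 0, 0, 0, 0, 121, -1.5, 1, 0, 0, 0, 0, 121, -1.5, 1, 0, 0, 0, 0, 121, -1.5, 1, 0, 0, 0, 0])

```text
clock: 2.72
eef_pos: [442.5, 204.6, 131.1]
tcp_rot: [0.788, 1.569, 0.416]
contact_force: [-1.2, 1.8, 6.8]
opening: 0.316
```

```bash
python3 -c "
from look import *
look('w4',0)"
```

```text
2.725 [442.5 204.6 131.1] [-1.2  1.8  6.8] 0.316
```

View pics/w4.png

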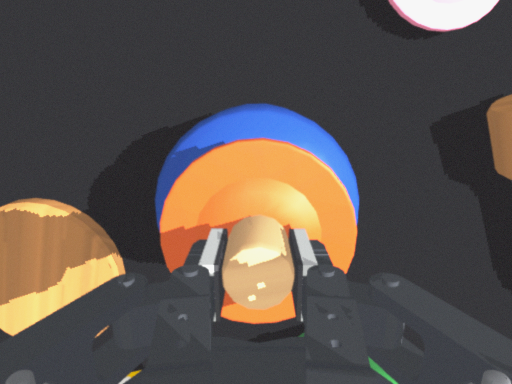

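Gripped: the opening of 0.316 is about 27 mm, which matches the knob. Now I'll lift it and carry it over the board.

>>> drive_tool(rows=[-15, 0, 0, 0, 0, 0, 0, -40, 0, 0, 0, 0, 0, 0, -75, 0, 0, 0, 0, 0, 0, -85, -35, 16, 0, 0, 0, 0, -85, -80, 36, 0, 0, 0, 0, -85, -125, 57, 0, 0, 0, 0, -85, -165, 75, 0, 0, 0, 0, -85, -186, 85, 0, 0, 0, 0, -85, -186, 85, 0, 0, 0, 0, -85, -186, 85, 0, 0, 0, 0])

```text
clock: 4.03
eef_pos: [454.0, 0.8, 216.3]
tcp_rot: [0.92, 1.569, 0.549]
contact_force: [-0.0, 0.1, -2.6]
opening: 0.313
```

```bash
python3 - <<'E'
from look import *
im,T=look('w5',0); print(Rot.from_matrix(T[:3,:3]).as_matrix().round(3).tolist())
t=grab_frame('top');cv2.imwrite('pics/t5.png',t[:,:,::-1])
sc=grab_frame('scene');cv2.imwrite('pics/s5.png',sc[:,:,::-1])
d=T[:3,:3].T@(np.array([453.4,0.5,18+26])-T[:3,3]);print(d.round(1))
E
```

```text
4.025 [454.    0.8 216.3] [-0.   0.1 -2.6] 0.313
[[0.001, 0.363, 0.932], [0.001, 0.932, -0.363], [-1.0, 0.001, 0.001]]
[172.3  -0.8  -0.6]
```

View pics/w5.png

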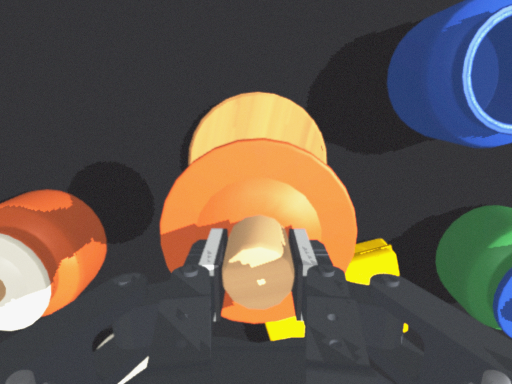

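View pics/s5.png

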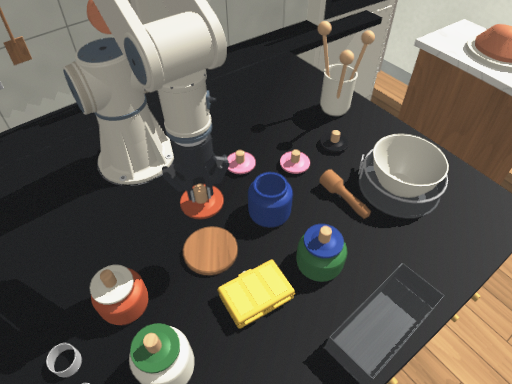

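>>> drive_tool(rows=[45, -1, -0.5, 0, 0, 0, 0, 90, -1, -0.5, 0, 0, 0, 0, 130, -1, -0.5, 0, 0, 0, 0, 155, -1, -0.5, 0, 0, 0, 0, 164, -1, -0.5, 0, 0, 0, 0, 168, -1, -0.5, 0, 0, 0, 0, 170, -1, -0.5, 0, 0, 0, 0, 170, -1, -0.5, 0, 0, 0, 0])

```text
clock: 5.18
eef_pos: [454.0, 0.7, 46.7]
tcp_rot: [0.669, 1.568, 0.299]
contact_force: [0.1, -0.1, -1.4]
opening: 0.316
```

>>> drive_tool(rows=[1, 0, 0, 0, 0, 0, 0, 2, 0, 0, 0, 0, 0, 0, 3, 0, 0, 0, 0, 0, 0, 3, 0, 0, 0, 0, 0, 0])

```text
clock: 5.68
eef_pos: [454.2, 0.7, 44.1]
tcp_rot: [0.644, 1.568, 0.274]
contact_force: [-1.1, 0.2, 5.4]
opening: 0.312
```

>>> drive_tool(rows=[0, 0, 0, 0, 0, 0, 40, 0, 0, 0, 0, 0, 0, 60, 0, 0, 0, 0, 0, 0, 80, -15, 0, 0, 0, 0, 0, 100, -60, 0, 0, 0, 0, 0, 100, -115, 0, 0, 0, 0, 0, 100, -170, 0, 0, 0, 0, 0, 100, -190, 20, 8, 0, 0, 0, 100, -190, 70, 29, 0, 0, 0, 100, -190, 120, 50, 0, 0, 0, 100])

```text
clock: 6.92
eef_pos: [544.8, 95.3, 236.5]
tcp_rot: [0.572, 1.565, 0.202]
contact_force: [1.7, -0.9, 0.2]
opening: 0.998
```

>>> drive_tool(rows=[0, 45, 18, 0, 0, 0, 100, 0, 90, 36, 0, 0, 0, 100, 0, 125, 51, 0, 0, 0, 100, 0, 134, 55, 0, 0, 0, 100, 0, 134, 55, 0, 0, 0, 100, 0, 134, 55, 0, 0, 0, 100])

```text
clock: 7.68
eef_pos: [643.8, 199.3, 237.4]
tcp_rot: [0.523, 1.566, 0.152]
contact_force: [0.2, -0.1, -0.3]
opening: 1.001
```

```bash
python3 - <<'E'
from lid import *
measure('w6','blue',103)
t=grab_frame('top');cv2.imwrite('pics/t6.png',t[:,:,::-1])
m=mask(t,'wood')
E
```

```text
7.675 [643.8 199.3 237.4] [ 0.2 -0.1 -0.3] 1.001
plate [645.  201.2] 46.4 1.0
knob (np.int32(1115), array([263.3, 187.5]), array([245, 165,  36,  42], dtype=int32)) [[643.3 203. ]] exp px [262. 191.]
tool shift to plate ctr [0.  2.3 0.5]
```

View pics/w6_m.png

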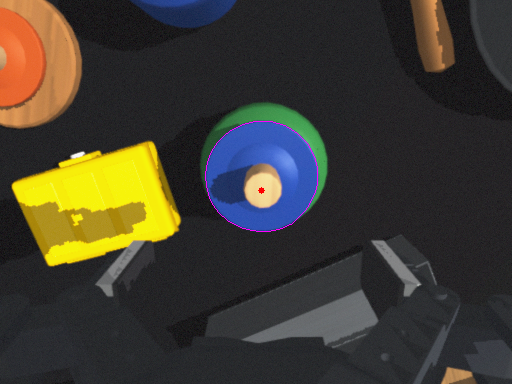

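View pics/t6.png

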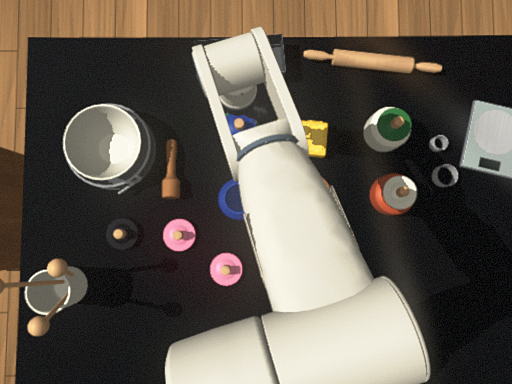

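The terracotta lid sits on the board. The blue lid is at (645,201), and plate and knob agree. Now I'll grasp it.

>>> drive_tool(rows=[40, 2, 0.5, 0, 0, 0, 100, 80, 2, 0.5, 0, 0, 0, 100, 112, 2, 0.5, 0, 0, 0, 100, 126, 2, 0.5, 0, 0, 0, 100, 126, 2, 0.5, 0, 0, 0, 60, 126, 2, 0.5, 0, 0, 0, 20, 126, 2, 0.5, 0, 0, 0, 0, 126, 2, 0.5, 0, 0, 0, 0, 126, 2, 0.5, 0, 0, 0, 0, 126, 2, 0.5, 0, 0, 0, 0])

```text
clock: 9.02
eef_pos: [646.7, 201.5, 113.1]
tcp_rot: [0.594, 1.563, 0.223]
contact_force: [-0.1, -0.5, 7.1]
opening: 0.315
```

>>> drive_tool(rows=[-15, 0, 0, 0, 0, 0, 0, -45, 0, 0, 0, 0, 0, 0, -85, 0, 0, 0, 0, 0, 0, -110, -15, -20, 0, 0, 0, 0, -115, -45, -50, 0, 0, 0, 0, -115, -65, -80, 0, 0, 0, 0, -115, -72, -90, 0, 0, 0, 0, -115, -72, -90, 0, 0, 0, 0])

```text
clock: 10.02
eef_pos: [536.0, 167.0, 228.1]
tcp_rot: [0.598, 1.562, 0.226]
contact_force: [0.0, 0.9, -1.0]
opening: 0.312
```

```bash
python3 - <<'E'
from look import *
im,T=look('w7',0)
t=cv2.imread('pics/t5.png'); cv2.imwrite('pics/t5c.png',cv2.resize(t[150:240,190:330],None,fx=5,fy=5,interpolation=cv2.INTER_NEAREST))
E
```

```text
10.025 [536.  167.  228.1] [ 0.   0.9 -1. ] 0.312
```

View pics/w7.png

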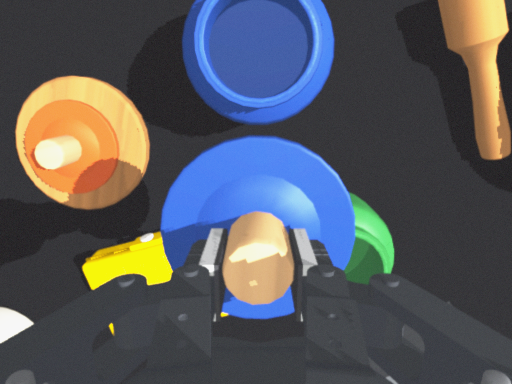

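View pics/t5c.png

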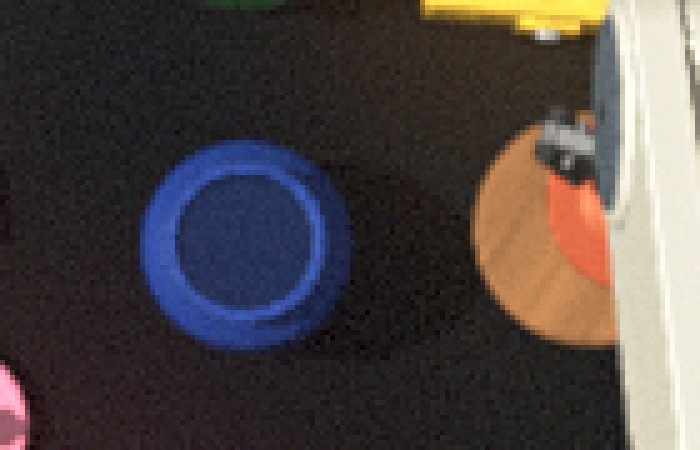

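```bash
cat > mouth.py <<'E'
from look import *
def radial(n,im,guess,z,T,rad,chan=2,win=7,iters=2,verbose=True):
    """strongest brightness edge along radii near radius rad on plane z -> circle fit"""
    g=cv2.GaussianBlur(hsv(im)[:,:,chan],(3,3),0).astype(np.float32); c=np.array(guess,float)
    for it in range(iters):
        pts=[]
        for a in np.linspace(0,2*np.pi,120,endpoint=False):
            rs=np.arange(rad-win,rad+win+.01,0.5); X=np.c_[c[0]+rs*np.cos(a),c[1]+rs*np.sin(a),np.full(len(rs),z)]
            p=project(n,X,T)
            if (p<2).any() or (p[:,0]>509).any() or (p[:,1]>381).any(): continue
            v=cv2.remap(g,p[:,0:1].astype(np.float32),p[:,1:2].astype(np.float32),cv2.INTER_LINEAR)[:,0]
            d=np.gradient(v); i=np.argmax(d)   # dark inside -> bright rim
            if d[i]>4: pts.append(X[i,:2])
        pts=np.array(pts); ok=np.ones(len(pts),bool)
        for _ in range(6):
            ce,R=circfit(pts[ok]); e=abs(np.hypot(*(pts-ce).T)-R); ok=e<max(1.0,2*np.median(e))
        if verbose: print(n,'mouth',ce.round(1),'R',round(float(R),1),'n',len(pts),ok.sum())
        c=ce
    return ce
E
python3 - <<'E'
from mouth import *
im=cv2.imread('pics/w7.png')[:,:,::-1].copy();T=Tool()
for p in [(258,40)]: print(onplane('wrist',p,115,T))
c=radial('wrist',im,(442,204),115,T,38)
t=cv2.imread('pics/t5.png')[:,:,::-1].copy()
radial('top',t,(442,204),115,None,38)
d=T[:3,:3].T@(np.array([*c,0])-T[:3,3]);print(d.round(1),T[:3,:3].round(3))
E
```

```text
[[441.07841568 204.24002264]]
wrist mouth [443.  204.6] R 37.1 n 83 65
wrist mouth [443.3 204.6] R 36.8 n 83 68
top mouth [441.1 203.9] R 37.5 n 120 107
top mouth [440.9 203.8] R 37.5 n 120 100
[ 2.271e+02 -2.000e-01 -1.024e+02] [[ 0.009  0.363  0.932]
 [ 0.002  0.932 -0.363]
 [-1.     0.005  0.008]]
```

>>> drive_tool(rows=[0, 0, -35, 0, 0, 0, 0, 0, 0, -75, 0, 0, 0, 0, 0, 1, -98, 0, 0, 0, 0, 20, 1, -101, 0, 0, 0, 0, 50, 1, -101, 0, 0, 0, 0, 75, 1, -101, 0, 0, 0, 0, 81, 1, -101, 0, 0, 0, 0, 81, 1, -101, 0, 0, 0, 0])

```text
clock: 11.08
eef_pos: [444.4, 205.2, 146.3]
tcp_rot: [0.591, 1.561, 0.22]
contact_force: [-0.3, -0.3, -1.7]
opening: 0.312
```

```bash
python3 - <<'E'
from look import *
im,T=look('w8',0)
E
```

```text
11.075 [444.4 205.2 146.3] [-0.3 -0.3 -1.7] 0.312
```

View pics/w8.png

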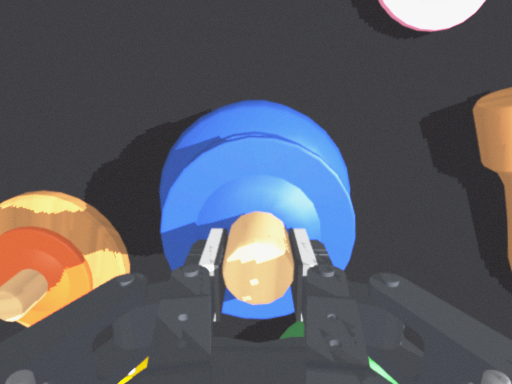

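>>> drive_tool(rows=[2, -1, -1, 0, 0, 0, 0, 5, -1, -1, 0, 0, 0, 0, 8, -1, -1, 0, 0, 0, 0, 11, -1, -1, 0, 0, 0, 0, 13, -1, -1, 0, 0, 0, 0, 13, -1, -1, 0, 0, 0, 0])

```text
clock: 11.88
eef_pos: [443.4, 204.7, 133.6]
tcp_rot: [0.609, 1.561, 0.238]
contact_force: [-0.3, -1.1, -1.0]
opening: 0.316
```

>>> drive_tool(rows=[1, 0, 0, 0, 0, 0, 0, 2, 0, 0, 0, 0, 0, 0, 2.5, 0, 0, 0, 0, 0, 0, 2.5, 0, 0, 0, 0, 0, 0])

```text
clock: 12.38
eef_pos: [443.6, 204.9, 132.9]
tcp_rot: [0.616, 1.56, 0.245]
contact_force: [-6.8, -3.1, 22.1]
opening: 0.318
```

Contact at TCP z=133, which is the expected seated height. Next: release, rise and look.

>>> drive_tool(rows=[-1, 0, 0, 0, 0, 0, 0, -1, 0, 0, 0, 0, 0, 40, -1, 0, 0, 0, 0, 0, 60, -1, 0, 0, 0, 0, 0, 80, -10, 0, 0, 0, 0, 0, 100, -45, 0, 0, 0, 0, 0, 100, -85, 0, 0, 0, 0, 0, 100, -110, 0, 0, 0, 0.4, -0.3, 100, -118, 0, 0, 0, 0.4, -0.3, 100, -118, 0, 0, 0, 0.4, -0.3, 100])

```text
clock: 13.62
eef_pos: [442.4, 204.6, 251.0]
tcp_rot: [0.56, 1.568, 0.189]
contact_force: [-0.4, 0.4, 0.1]
opening: 1.0
```

```bash
python3 - <<'E'
from lid import *
measure('w9','blue',123)
print(Tool()[:3,:3].round(3))
E
```

```text
13.625 [442.4 204.6 251. ] [-0.4  0.4  0.1] 1.0
plate [434.4 206.5] 52.9 1.0
knob (np.int32(1333), array([259.1, 187.4]), array([240, 165,  39,  45], dtype=int32)) [[438.9 206.1]] exp px [257. 181.]
tool shift to plate ctr [-0.  -1.1 -8.2]
[[ 0.001  0.363  0.932]
 [-0.     0.932 -0.363]
 [-1.     0.     0.001]]
```

View pics/w9_m.png

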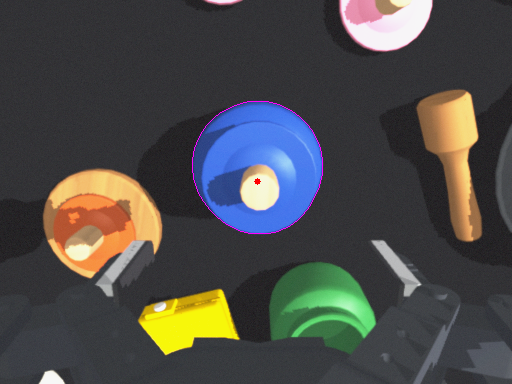

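The blue lid is seated: the knob reads the same as the original lid did. Now the green lid.

>>> drive_tool(rows=[0, -35, 36, 0, 0, 0, 100, 0, -75, 77, 0, 0, 0, 100, 0, -115, 119, 0, 0, 0, 100, 0, -155, 160, 0, 0, 0, 100, 0, -195, 201, 0, 0, 0, 100, 0, -235, 243, 0, 0, 0, 100, 0, -275, 284, 0, 0, 0, 100, 0, -315, 325, 0, 0, 0, 100, 0, -333, 344, 0, 0, 0, 100, 0, -333, 344, 0, 0, 0, 100])

```text
clock: 14.92
eef_pos: [641.3, -232.3, 248.1]
tcp_rot: [3.06, 1.569, 2.686]
contact_force: [-0.1, -0.1, -0.5]
opening: 1.001
```

>>> drive_tool(rows=[0, 0, 0, 0, 0, 0, 100, 0, 0, 0, 0, 0, 0, 100])

```text
clock: 15.18
eef_pos: [640.7, -231.2, 247.4]
tcp_rot: [3.072, 1.568, 2.699]
contact_force: [-0.8, -0.5, 0.5]
opening: 0.998
```

```bash
python3 - <<'E'
from lid import *
measure('w10','green',123)
print(Tool()[:3,:3].round(3), r.sense()['qpos'].round(2))
E
```

```text
15.175 [ 640.7 -231.2  247.4] [-0.8 -0.5  0.5] 0.998
plate [ 642.2 -230. ] 46.1 1.0
knob (np.int32(1096), array([262.7, 193.8]), array([244, 173,  37,  40], dtype=int32)) [[ 641.1 -228.6]] exp px [261. 196.]
tool shift to plate ctr [-0.   1.6  0.9]
[[-0.002  0.364  0.931]
 [ 0.001  0.931 -0.364]
 [-1.     0.    -0.002]] [-0.35  0.43  1.48  0.    1.23 -1.55]
```

View pics/w10_m.png

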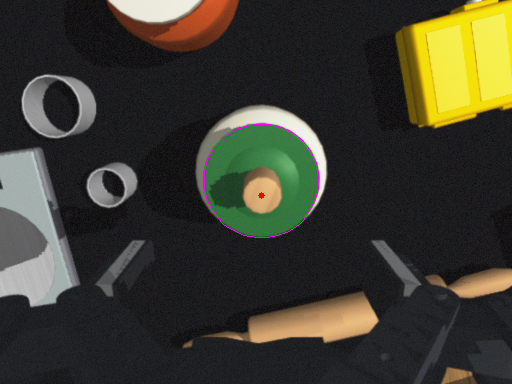

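>>> drive_tool(rows=[40, 1.5, 1, 0, 0, 0, 100, 80, 1.5, 1, 0, 0, 0, 100, 106, 1.5, 1, 0, 0, 0, 100, 116, 1.5, 1, 0, 0, 0, 100, 116, 1.5, 1, 0, 0, 0, 60, 116, 1.5, 1, 0, 0, 0, 20, 116, 1.5, 1, 0, 0, 0, 0, 116, 1.5, 1, 0, 0, 0, 0, 116, 1.5, 1, 0, 0, 0, 0, 116, 1.5, 1, 0, 0, 0, 0])

```text
clock: 16.48
eef_pos: [643.0, -230.1, 133.2]
tcp_rot: [2.178, 1.57, 1.805]
contact_force: [-1.7, 1.7, 6.6]
opening: 0.314
```

>>> drive_tool(rows=[-15, 0, 0, 0, 0, 0, 0, -45, 0, 0, 0, 0, 0, 0, -80, 10, 0, 0, 0, 0, 0, -95, 45, -5, 0, 0, 0, 0, -95, 95, -14, 0, 0, 0, 0, -95, 145, -22, 0, 0, 0, 0, -95, 195, -30, 0, 0, 0, 0, -95, 245, -39, 0, 0, 0, 0, -95, 295, -47, 0, 0, 0, 0, -95, 345, -56, 0, 0, 0, 0])

```text
clock: 17.73
eef_pos: [716.6, 113.0, 229.3]
tcp_rot: [1.48, 1.57, 1.108]
contact_force: [1.4, -0.8, -1.7]
opening: 0.311
```

>>> drive_tool(rows=[0, 40, -6, 0, 0, 0, 0, 0, 56, -10, 0, 0, 0, 0, 0, 56, -10, 0, 0, 0, 0, 0, 56, -10, 0, 0, 0, 0])

```text
clock: 18.23
eef_pos: [727.5, 167.3, 229.4]
tcp_rot: [-1.333, 1.571, -1.706]
contact_force: [-0.1, -0.2, -2.3]
opening: 0.314
```

```bash
python3 - <<'E'
from mouth import *
im,T=look('w11',0)
c=radial('wrist',im,(645,201),95,T,38)
d=T[:3,:3].T@(np.array([*c,0])-T[:3,3]);print(d.round(1),T[:3,:3].round(3))
t=grab_frame('top');cv2.imwrite('pics/t11.png',t[:,:,::-1])
E
```

```text
18.225 [727.5 167.3 229.4] [-0.1 -0.2 -2.3] 0.314
wrist mouth [646. 204.] R 38.2 n 113 113
wrist mouth [646. 204.] R 38.2 n 113 107
[229.4   4.5 -89.2] [[-0.     0.365  0.931]
 [-0.     0.931 -0.365]
 [-1.    -0.     0.   ]]
```

View pics/w11.png

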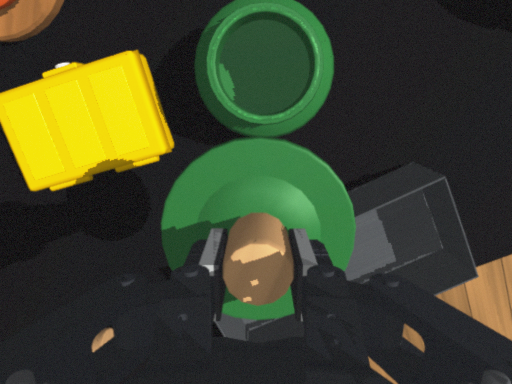

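View pics/t11.png

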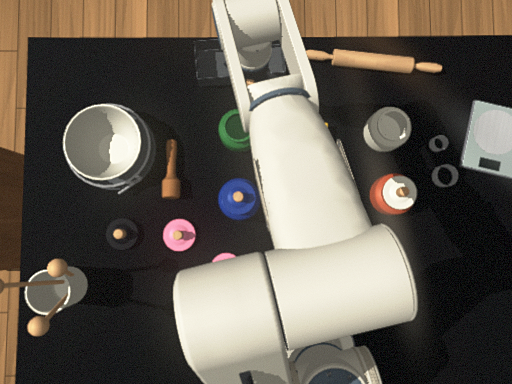

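>>> drive_tool(rows=[0, 2, -35, 0, 0, 0, 0, 0, 4, -70, 0, 0, 0, 0, 0, 4, -88, 0, 0, 0, 0, 25, 4, -88.5, 0, 0, 0, 0, 60, 4, -88.5, 0, 0, 0, 0, 90, 4, -88.5, 0, 0, 0, 0, 101, 4, -88.5, 0, 0, 0, 0, 101, 4, -88.5, 0, 0, 0, 0])

```text
clock: 19.32
eef_pos: [646.8, 202.7, 128.3]
tcp_rot: [-2.32, 1.57, -2.694]
contact_force: [-0.3, -0.5, -2.0]
opening: 0.318
```

>>> drive_tool(rows=[3, 0.7, 0, 0, 0, 0, 0, 6, 0.7, 0, 0, 0, 0, 0, 9, 0.7, 0, 0, 0, 0, 0, 12, 0.7, 0, 0, 0, 0, 0, 14, 0.7, 0, 0, 0, 0, 0, 15.5, 0.7, 0, 0, 0, 0, 0, 16.5, 0.7, 0, 0, 0, 0, 0, 16.5, 0.7, 0, 0, 0, 0, 0])

```text
clock: 20.32
eef_pos: [647.0, 203.4, 113.1]
tcp_rot: [-2.343, 1.57, -2.718]
contact_force: [-5.1, -1.6, 9.7]
opening: 0.313
```

Seated at z=113 as expected. Release, rise and check.

>>> drive_tool(rows=[-1, 0, 0, 0, 0, 0, 0, -1, 0, 0, 0, 0, 0, 40, -1, 0, 0, 0, 0, 0, 60, -1, 0, 0, 0, 0, 0, 80, -10, 0, 0, 0, 0, 0, 100, -45, 0, 0, 0, 0, 0, 100, -85, 0, 0, 0, 0, 0, 100, -117, 0, 0, 0, 0, 0, 100, -124, 0, 0, 0, 0, 0, 100, -124, 0, 0, 0, 0, 0, 100])

```text
clock: 21.58
eef_pos: [647.1, 203.4, 237.3]
tcp_rot: [0.335, 1.571, -0.039]
contact_force: [0.6, 0.4, -1.2]
opening: 1.003
```

```bash
python3 - <<'E'
from lid import *
measure('w12','green',103)
E
```

```text
21.575 [647.1 203.4 237.3] [ 0.6  0.4 -1.2] 1.003
plate [639.  206.2] 52.8 1.0
knob (np.int32(1146), array([259.1, 186.4]), array([240, 164,  37,  43], dtype=int32)) [[644.2 204.6]] exp px [259. 179.]
tool shift to plate ctr [-0.  -0.4 -8.5]
```

View pics/w12_m.png

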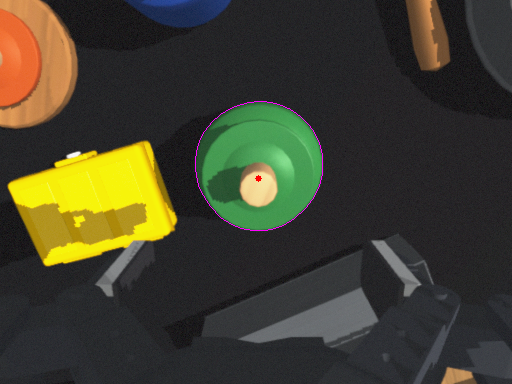

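>>> drive_tool(rows=[0, -40, -1, 0, 0, 0, 100, 0, -90, -3, 0, 0, 0, 100, 0, -140, -5, 0, 0, 0, 100, 0, -190, -6, 0, 0, 0, 100, 0, -240, -8, 0, 0, 0, 100, 0, -290, -10, 0, 0, 0, 100, 0, -340, -11, 0, 0, 0, 100, 0, -390, -13, 0, 0, 0, 100, 0, -440, -14, 0, 0, 0, 100, 0, -478, -16, 0, 0, 0, 100])

```text
clock: 22.88
eef_pos: [455.1, -237.0, 235.3]
tcp_rot: [-2.885, 1.567, 3.022]
contact_force: [-0.0, -1.2, -0.6]
opening: 0.998
```

>>> drive_tool(rows=[0, -20, 0, 0, 0, 0, 100, 0, -20, 0, 0, 0, 0, 100, 0, -20, 0, 0, 0, 0, 100])

```text
clock: 23.25
eef_pos: [447.5, -254.9, 234.4]
tcp_rot: [-3.067, 1.566, 2.841]
contact_force: [-0.5, 1.0, -0.1]
opening: 0.996
```

```bash
python3 - <<'E'
from lid import *
measure('w13','white',103)
print(Tool()[:3,:3].round(3))
E
```

```text
23.25 [ 447.5 -254.9  234.4] [-0.5  1.  -0.1] 0.996
plate [ 453.5 -244.8] 46.4 1.0
knob (np.int32(1269), array([275.4, 194.5]), array([250, 167,  46,  50], dtype=int32)) [[ 453.3 -244.8]] exp px [275. 195.]
tool shift to plate ctr [-0.  11.6  1.9]
[[-0.005  0.366  0.931]
 [ 0.001  0.931 -0.366]
 [-1.    -0.    -0.005]]
```

View pics/w13_m.png

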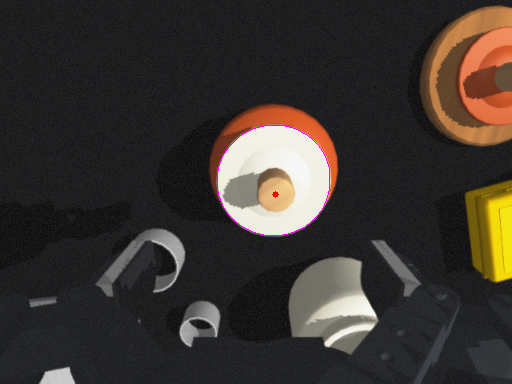

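>>> drive_tool(rows=[40, 11.5, 2.5, 0, -0.3, 0, 100, 80, 11.5, 2.5, 0, -0.3, 0, 100, 110, 11.5, 2.5, 0, -0.3, 0, 100, 122, 11.5, 2.5, 0, -0.3, 0, 100, 122, 11.5, 2.5, 0, -0.3, 0, 60, 122, 11.5, 2.5, 0, -0.3, 0, 20, 122, 11.5, 2.5, 0, -0.3, 0, 0, 122, 11.5, 2.5, 0, -0.3, 0, 0, 122, 11.5, 2.5, 0, -0.3, 0, 0, 122, 11.5, 2.5, 0, -0.3, 0, 0])

```text
clock: 24.55
eef_pos: [454.4, -245.2, 113.9]
tcp_rot: [-0.225, 1.568, -0.6]
contact_force: [-1.1, 1.4, 6.3]
opening: 0.317
```

>>> drive_tool(rows=[-15, 0, 0, 0, 0, 0, 0, -45, 0, 0, 0, 0, 0, 0, -85, 0, 0, 0, 0, 0, 0, -112, 10, 30, 0, 0, 0, 0, -115, 25, 80, 0, 0, 0, 0, -115, 41, 130, 0, 0, 0, 0, -115, 57, 180, 0, 0, 0, 0, -115, 72, 230, 0, 0, 0, 0, -115, 82, 260, 0, 0, 0, 0, -115, 82, 260, 0, 0, 0, 0])

```text
clock: 25.8
eef_pos: [727.7, -263.7, 229.7]
tcp_rot: [-0.135, 1.568, -0.509]
contact_force: [-0.5, -0.1, -2.4]
opening: 0.314
```

>>> drive_tool(rows=[0, 0, 0, 0, 0, 0, 0, 0, 0, 0, 0, 0, 0, 0])

```text
clock: 26.05
eef_pos: [726.9, -263.8, 230.5]
tcp_rot: [-0.151, 1.568, -0.525]
contact_force: [-0.8, -0.3, -2.0]
opening: 0.315
```

```bash
python3 - <<'E'
from mouth import *
im,T=look('w14',0)
c=radial('wrist',im,(642,-231),115,T,38)
d=T[:3,:3].T@(np.array([*c,0])-T[:3,3]);print(d.round(1),T[:3,:3].round(3))
t=cv2.imread('pics/t11.png')[:,:,::-1].copy()
radial('top',t,(642,-231),115,None,38)
E
```

```text
26.05 [ 726.9 -263.8  230.5] [-0.8 -0.3 -2. ] 0.315
wrist mouth [ 643.1 -229.8] R 38.0 n 97 82
wrist mouth [ 643.1 -229.8] R 38.0 n 99 84
[230.2   1.1 -91.2] [[ 0.003  0.366  0.931]
 [-0.002  0.931 -0.366]
 [-1.    -0.     0.003]]
top mouth [ 623.7 -242.5] R 13.7 n 11 11Traceback (most recent call last):
  File "<stdin>", line 6, in <module>
  File "mouth.py", line 16, in radial
    ce,R=circfit(pts[ok]); e=abs(np.hypot(*(pts-ce).T)-R); ok=e<max(1.0,2*np.median(e))
         ~~~~~~~^^^^^^^^^
  File "h.py", line 28, in circfit
    A=np.c_[2*xy,np.ones(len(xy))]; s=np.linalg.lstsq(A,(xy**2).sum(1),rcond=None)[0]
                                                        ~~~~~~~~~~~^^^
    return umr_sum(a, axis, dtype, out, keepdims, initial, where)
numpy.exceptions.AxisError: axis 1 is out of bounds for array of dimension 1
```

View pics/w14.png

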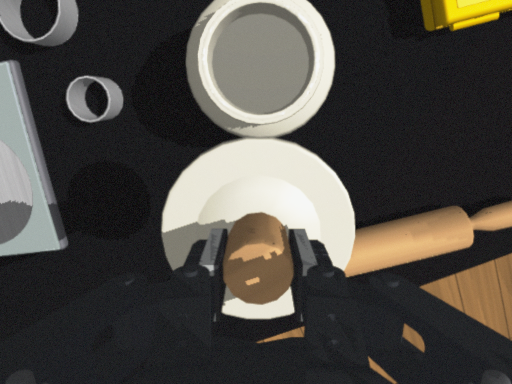

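The white mouth is at (643,-230) from the wrist view, with R=38.0 as specified. The top-view fit failed on low contrast, so I'm ignoring it.

>>> drive_tool(rows=[0, 1, -35, 0, 0, 0, 0, 0, 1, -70, 0, 0, 0, 0, 0, 1, -88, 0, 0, 0, 0, 20, 1, -90, 0, 0, 0, 0, 50, 1, -90, 0, 0, 0, 0, 73, 1, -90, 0, 0, 0, 0, 81, 1, -90, 0, 0, 0, 0, 81, 1, -90, 0, 0, 0, 0])

```text
clock: 27.1
eef_pos: [643.5, -230.2, 149.4]
tcp_rot: [-0.159, 1.568, -0.534]
contact_force: [-0.0, 0.1, -1.4]
opening: 0.312
```

>>> drive_tool(rows=[3, 0, 0, 0, 0, 0, 0, 6, 0, 0, 0, 0, 0, 0, 9, 0, 0, 0, 0, 0, 0, 12, 0, 0, 0, 0, 0, 0, 14, 0, 0, 0, 0, 0, 0, 15.5, 0, 0, 0, 0, 0, 0, 16.5, 0, 0, 0, 0, 0, 0, 16.5, 0, 0, 0, 0, 0, 0])

```text
clock: 28.1
eef_pos: [643.5, -230.2, 133.9]
tcp_rot: [-0.15, 1.568, -0.525]
contact_force: [-3.9, 1.7, 6.3]
opening: 0.316
```

>>> drive_tool(rows=[-1, 0, 0, 0, 0, 0, 0, -1, 0, 0, 0, 0, 0, 40, -1, 0, 0, 0, 0, 0, 60, -1, 0, 0, 0, 0, 0, 80, -10, 0, 0, 0, 0, 0, 100, -45, 0, 0, 0, 0, 0, 100, -85, 0, 0, 0, 0, 0, 100, -110, 0, 0, 0, 0, 0, 100, -117, 0, 0, 0, 0, 0, 100, -117, 0, 0, 0, 0, 0, 100])

```text
clock: 29.35
eef_pos: [643.1, -230.0, 250.9]
tcp_rot: [-0.144, 1.567, -0.519]
contact_force: [0.7, -0.3, -0.8]
opening: 1.003
```

```bash
python3 - <<'E'
from lid import *
measure('w15','white',123)
E
```

```text
29.35 [ 643.1 -230.   250.9] [ 0.7 -0.3 -0.8] 1.003
plate [ 636.2 -227.2] 51.8 0.83
knob (np.int32(1259), array([259.1, 189.7]), array([235, 160,  44,  51], dtype=int32)) [[ 641.2 -229.2]] exp px [259. 182.]
tool shift to plate ctr [-0.   0.  -7.5]
```

View pics/w15_m.png

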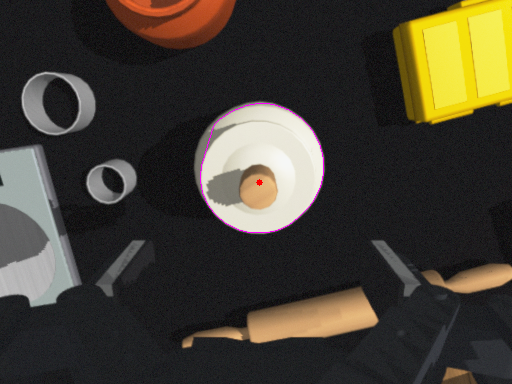

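>>> drive_tool(rows=[0, 20, -35, 0, 0, 0, 100, 0, 43, -77, 0, 0, 0, 100, 0, 67, -120, 0, 0, 0, 100, 0, 90, -162, 0, 0, 0, 100, 0, 114, -204, 0, 0, 0, 100, 25, 138, -246, 0, 0, 0, 100, 60, 146, -260, 0, 0, 0, 100, 85, 146, -260, 0, 0, 0, 100, 85, 146, -260, 0, 0, 0, 100, 85, 146, -260, 0, 0, 0, 100])

```text
clock: 30.65
eef_pos: [454.7, 1.0, 164.7]
tcp_rot: [-0.333, 1.569, -0.708]
contact_force: [-0.1, -0.7, 0.7]
opening: 1.0
```

```bash
python3 - <<'E'
from lid import *
WR['terracotta']=[(2,150,90),(14,255,255)]
measure('w16','terracotta',36)
print(Tool()[:3,:3].round(3))
E
```

```text
30.65 [454.7   1.  164.7] [-0.1 -0.7  0.7] 1.0
plate [452.9  -2. ] 45.3 0.8
knob (np.int32(1372), array([257.1, 186.4]), array([238, 164,  40,  45], dtype=int32)) [[450.1   1.2]] exp px [254. 192.]
tool shift to plate ctr [ 0.  -3.4 -0.6]
[[ 0.002  0.366  0.93 ]
 [-0.001  0.93  -0.366]
 [-1.    -0.     0.003]]
```

View pics/w16_m.png

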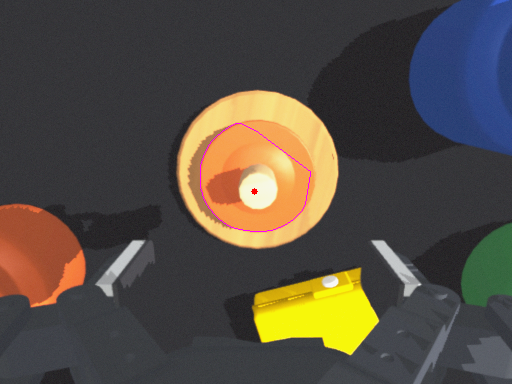

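The plate mask is only partial because the sunlit colour clips. The knob at (257,187) matches the centred pictures, so the lid is where I released it.

>>> drive_tool(rows=[40, 0, -1, 0, 0, 0, 100, 80, 0, -1, 0, 0, 0, 100, 108, 0, -1, 0, 0, 0, 100, 119, 0, -1, 0, 0, 0, 100, 119, 0, -1, 0, 0, 0, 60, 119, 0, -1, 0, 0, 0, 20, 119, 0, -1, 0, 0, 0, 0, 119, 0, -1, 0, 0, 0, 0, 119, 0, -1, 0, 0, 0, 0, 119, 0, -1, 0, 0, 0, 0])

```text
clock: 31.95
eef_pos: [455.1, 1.1, 47.0]
tcp_rot: [0.068, 1.567, -0.307]
contact_force: [-1.6, -0.6, 7.5]
opening: 0.316
```

>>> drive_tool(rows=[-15, 0, 0, 0, 0, 0, 0, -50, 0, 0, 0, 0, 0, 0, -100, 0, 0, 0, 0, 0, 0, -150, -10, 8, 0, 0, 0, 0, -182, -40, 31, 0, 0, 0, 0, -182, -80, 63, 0, 0, 0, 0, -182, -120, 94, 0, 0, 0, 0, -182, -160, 125, 0, 0, 0, 0, -182, -200, 156, 0, 0, 0, 0, -182, -229, 179, 0, 0, 0, 0])

```text
clock: 33.2
eef_pos: [537.0, -279.3, 230.9]
tcp_rot: [0.027, 1.566, -0.35]
contact_force: [-0.9, 0.0, -1.7]
opening: 0.311
```

>>> drive_tool(rows=[0, 0, 0, 0, 0, 0, 0, 0, 0, 0, 0, 0, 0, 0, 0, 0, 0, 0, 0, 0, 0])

```text
clock: 33.58
eef_pos: [536.7, -278.2, 231.2]
tcp_rot: [0.083, 1.566, -0.292]
contact_force: [-0.1, -0.2, -2.0]
opening: 0.313
```

```bash
python3 - <<'E'
from mouth import *
im,T=look('w17',0)
c=radial('wrist',im,(454,-245),95,T,38)
d=T[:3,:3].T@(np.array([*c,0])-T[:3,3]);print(d.round(1),T[:3,:3].round(3))
E
```

```text
33.575 [ 536.7 -278.2  231.2] [-0.1 -0.2 -2. ] 0.313
wrist mouth [ 452.7 -242.3] R 37.8 n 112 106
wrist mouth [ 452.7 -242.3] R 37.8 n 106 96
[230.8   2.5 -92.3] [[ 0.004  0.366  0.93 ]
 [-0.001  0.93  -0.366]
 [-1.     0.     0.005]]
```

View pics/w17.png

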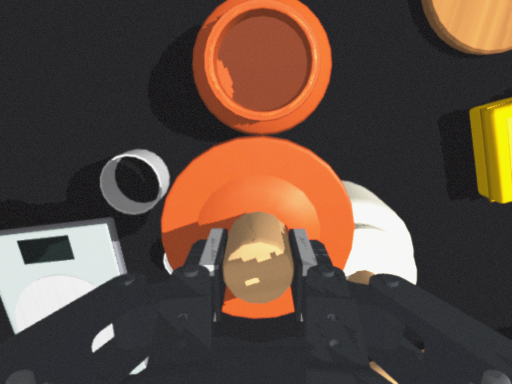

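>>> drive_tool(rows=[0, 2.5, -35, 0, 0, 0, 0, 0, 2.5, -70, 0, 0, 0, 0, 0, 2.5, -89, 0, 0, 0, 0, 25, 2.5, -91, 0, 0, 0, 0, 60, 2.5, -91, 0, 0, 0, 0, 90, 2.5, -91, 0, 0, 0, 0, 101, 2.5, -91, 0, 0, 0, 0, 101, 2.5, -91, 0, 0, 0, 0])

```text
clock: 34.62
eef_pos: [453.4, -242.3, 129.7]
tcp_rot: [0.104, 1.567, -0.271]
contact_force: [0.4, 0.5, -2.5]
opening: 0.311
```

>>> drive_tool(rows=[3, 0, 0, 0, 0, 0, 0, 6, 0, 0, 0, 0, 0, 0, 9, 0, 0, 0, 0, 0, 0, 12, 0, 0, 0, 0, 0, 0, 14, 0, 0, 0, 0, 0, 0, 15.5, 0, 0, 0, 0, 0, 0, 16.5, 0, 0, 0, 0, 0, 0, 16.5, 0, 0, 0, 0, 0, 0])

```text
clock: 35.62
eef_pos: [453.4, -242.4, 114.0]
tcp_rot: [0.081, 1.567, -0.293]
contact_force: [-4.1, 1.1, 9.5]
opening: 0.316
```

>>> drive_tool(rows=[-1, 0, 0, 0, 0, 0, 0, -1, 0, 0, 0, 0, 0, 40, -1, 0, 0, 0, 0, 0, 60, -1, 0, 0, 0, 0, 0, 80, -10, 0, 0, 0, 0, 0, 100, -45, 0, 0, 0, 0, 0, 100, -85, 0, 0, 0, 0, 0, 100, -115, 0, 0, 0, 0, 0, 100, -123, 0, 0, 0, 0, 0, 100, -123, 0, 0, 0, 0, 0, 100])

```text
clock: 36.88
eef_pos: [452.9, -242.2, 237.1]
tcp_rot: [0.059, 1.566, -0.316]
contact_force: [-0.2, -0.1, 0.2]
opening: 1.003
```

```bash
python3 - <<'E'
from lid import *
measure('w18','terracotta',103)
E
```

```text
36.875 [ 452.9 -242.2  237.1] [-0.2 -0.1  0.2] 1.003
plate [ 445.4 -239.7] 52.6 1.0
knob (np.int32(1248), array([258.5, 185.3]), array([239, 162,  38,  45], dtype=int32)) [[ 449.5 -241.3]] exp px [258. 179.]
tool shift to plate ctr [-0.  -0.4 -7.9]
```

>>> drive_tool(rows=[-30, 30, -40, 0, 0, 0, 100, -60, 60, -80, 0, 0, 0, 100, -90, 90, -120, 0, 0, 0, 100, -100, 120, -140, 0, 0, 0, 100, -100, 150, -150, 0, 0, 0, 100, -100, 160, -150, 0, 0, 0, 100, -100, 160, -150, 0, 0, 0, 100])

```text
clock: 37.8
eef_pos: [371.1, -38.0, 335.0]
tcp_rot: [-0.209, 1.569, -0.582]
contact_force: [0.1, -0.3, -0.5]
opening: 1.0
```

```bash
python3 - <<'E'
from h import *
print(r.sense()['eef_pos'])
t=grab_frame('top');s=grab_frame('scene')
cv2.imwrite('pics/t19.png',t[:,:,::-1]);cv2.imwrite('pics/s19.png',s[:,:,::-1])
t0=cv2.imread('pics/top0a.png')[:,:,::-1].copy()
print('yellow',[b[1] for b in blobs(mask(t0,'yellow'),200)],[b[1] for b in blobs(mask(t,'yellow'),200)])
E
```

```text
[371.13887462 -38.04658475 335.04192167]
yellow [array([300. , 136.4])] [array([300.1, 136.5])]
```

View pics/w18_m.png

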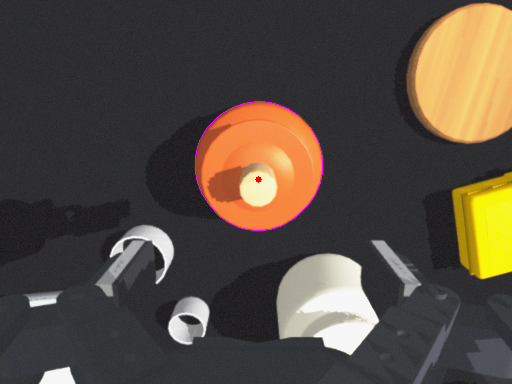

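View pics/t19.png

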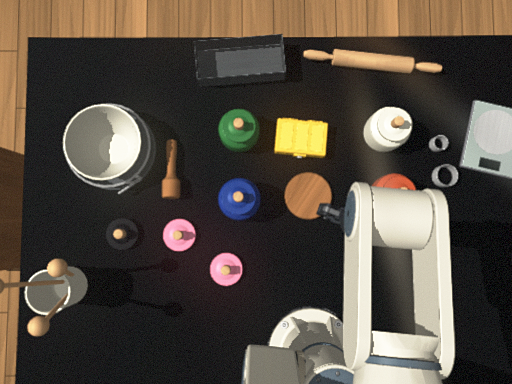

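View pics/s19.png

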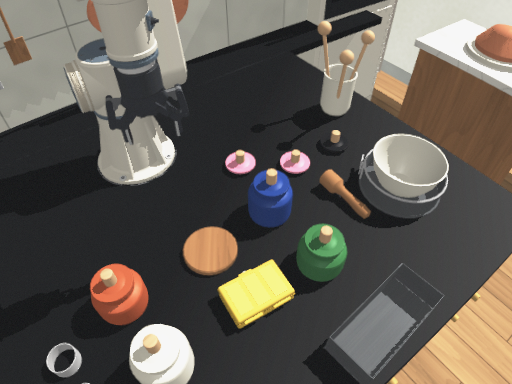

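All four lids match their jars and stand upright with knobs where expected (scene px 271,177; 326,234; 109,278; 152,344). The case hasn't moved and the board is empty.

```bash
python3 -c "
from rig import sign_off
print(sign_off())"
```

```text
the job is handed in; nothing more can be done
None
```

I swapped the lids and handed the job in at about 38 s of the 138 s allowed; sign-off gives no verdict. The terracotta lid waited on the board while the blue, green and white lids went onto their own jars, then it went onto its jar.

**Seating:** Each lid met the rim with the tool within about 0.5 mm of the expected height. The highest contact force I read was 22 N, on the blue lid.

**Last pictures:** Every jar wears its own colour and the lids look upright and centred. The yellow case is within 0.1 px of its start, the board is empty and the robot touches nothing.

**Checks that failed or disagreed:**
- **Plate fits after placing:** Once a lid sat on its own colour, the fit took in the jar's shoulder too (about 52 mm radius instead of 47), so I judged by the knob position instead.
- **White mouth from above:** The top-view fit failed on low contrast. I used the wrist view, whose fitted radius matched the specification.
- **Terracotta lid on the board:** The plate mask was only partial, so I relied on the knob there too.
- **Blue mouth:** The wrist and top views differed by about 2 mm, so I aimed between them.

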